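# Clear the bench comparator and zero its gauge

### The arm

A 6-joint arm with a two-finger parallel gripper is mounted at the origin on the work surface. World frame = base frame: x ahead of the robot, y to its left, z up, the work surface at z = 0. Lengths are in m, angles in rad, forces in N, time in s.
With the tool pointing down it reaches from about 0.35 to 0.925 m from the base axis. Payload 6.4 kg.
Tool frame: the origin (TCP) lies between the finger pads; the fingertips stand 14 mm ahead of it and the grasp point (between the pads) lies 5 mm behind it; z points along the fingers, y is the line along which they close (so a half turn about z gives the same grasp; the last joint's range is limited). The gripper opens to 94 mm and grips with 3 to 60 N. Pads are 16 mm wide; open, the fingers measure 119 mm over their backs; the gripper's body (75 mm by 177 mm) begins 78 mm behind the grasp point.
Start: joints at [0.938, 0.245, 1.558, -0, 1.339, -0.174], TCP at [0.288, 0.583, 0.219] pointing down, gripper open.
Joint ranges: [-3.13, 3.13], [-1.02, 2.26], [0.13, 2.54], [-0.95, 4.09], [0.21, 2.88], [-2.74, 2.74]. Speed limits (rad/s): [2.57, 2.57, 3.14, 3.14, 3.14, 3.14].

### API

Orientations are given as a unit quaternion [w, x, y, z].
In Python, from rig import env gives the robot as it stands.
- The arm moves only by the tool drive_tool, never from a script. Its argument "increments" is a list of rows, each an object with "linear": the shift along the world's x, y, z in mm, a list of three; "turn": the turn about the world's z in degrees; "grip": the finger opening in mm, from 0 to 94. A call has 1 to 20 rows; each row is the pose to reach, as a shift and turn from the pose commanded when the call began; what a row does not reach only later rows make up. A row lasts 1/12 s, in which the tool goes at most 41.7 mm and 7.16 degrees, less where a joint would pass 70% of its speed; a pose out of reach is approached as far as the arm can. A call with a gripper value outside its range is refused whole. The fingers move at their own pace and stop on an object; "force" is the grip in N (left out, the last holds). Time passes only in rows, so rows that repeat a pose let the fingers close. It gives the time, the measured TCP pose, the force, the opening and the grip force at its end, in the units of the state.
- env.state(): the state, without advancing time (a new reading comes with each control period).
- env.snapshot(name): name is "side" or "top" or "wrist"; returns the picture (384x512x3 uint8, red, green, blue); there is no depth.
- env.camera_model(name): a dict with "K" (3x3 intrinsics, pixels), "cam_to_world" (4x4, takes a point from camera to world coordinates); the wrist camera has in their place "mount" (4x4, takes a point from camera to tool coordinates, whose origin is the TCP and whose axes are the flange's). Camera axes: x right, y down, z forward; pixel columns grow to the right and rows downward; lengths in m; the calibration is good to about 2 mm. A picture is of the moment at which its call begins: read the wrist's pose just before it. camera_model takes no time and is no camera call.
- env.finish_job(): hands the job in; it is judged then, once.
Trained networks look in the newest picture that a camera, given by its name, has taken for a name from the list of things; names that differ only in an ending like _2 or _b are one class to them, and where a whole thing is asked for, a point or a joint stands for the part that bears it (a point fixed in the world has none). Each returns a list of dicts, best first, with "p" (0 to 1); they miss things now and then, are a little off and sometimes report something else, mostly with a low value. They report only what shows in the picture. A call takes as long as a camera call. They do not tell look-alikes from the thing itself.
- env.recognise(camera, name): "rect" ([left, top, width, height] in pixels, round what is visible of it).
- env.tip_of(camera, name): "pixel" ([column, row] in pixels: a listed point, or the origin of a listed thing).
The state is a dict: "clock": time; "joint_pos": joint angles; "joint_velocities": joint speeds; "joint_torque": joint torques, N m; "position": TCP position; "tcp_rot": TCP orientation; "contact_force": force on the tool from outside, world axes, zero at the start; "torque": the same for the moment, N m; "finger_gap": finger opening in m; "finger_force": force on a finger pad.
Only numpy, scipy, OpenCV 4.12 (cv2) and the standard library are available. Lean on these libraries where they do the work, as an engineer would, in place of code of your own. Each camera call takes 0.05 s, during which the arm holds its last target. There are 200 camera calls.

### The job

Get the comparator ready for the next batch: push the three sawn aluminium bar ends along its base plate and over the edge into the scrap tray beside it; slide them, do not pick them up. Then turn the knurled knob on top of the gauge column, a little at a time, until the dial's pointer stands on the zero mark (zero it last, after the clearing). Do not knock the gauge, leave the steel setting master standing where it is under the plunger, and leave the calliper alone.

Things in the scene. Friction and masses are not known exactly. Their poses are not given: they have to be found in the camera images.
- base_plate: Fixed cast-iron base plate, 250 (x) by 400 (y) mm, green sides, dark ground top 60 mm above the bench. Origin: centre of its underside, on the bench; y along the long side. Column and dial gauge stand near its +y end (at plate y above 95 mm); the bar ends lie on the open -y part; the scrap tray stands on the bench against its -y edge (plate y = -200 mm).
- bar_end_round: Loose sawn slice of round aluminium bar, 42 mm diameter, 18 mm thick, about 70 g, lying flat on the plate. Origin: centre of its underside, z up.
- bar_end_square: Loose sawn slice of square aluminium bar, 36 by 36 mm, 20 mm thick, about 70 g, lying flat on the plate. Origin: centre of its underside, z up, x and y square to its sides.
- bar_end_hex: Loose sawn slice of hexagon aluminium bar, 36 mm across flats, 16 mm thick, about 50 g, lying flat on the plate. Origin: centre of its underside, z up.
- scrap_tray: Open grey plastic tray, loose, 0.7 kg, outer 190 (x) by 156 (y) by 45 mm high, walls and floor 3 mm. Origin: centre of its underside, x along the plate's edge. It stands on the bench 2 to 5 mm clear of the plate's -y edge, up to 30 mm off its middle; its rim is 15 mm lower than the plate's top, so what is slid over the edge there drops in.
- knob_grip (a point): Point on the vertical axis of the knurled steel knob on top of the column, at the height to grip it (14 mm above the knob's underside). The knob is an upright cylinder 31 mm in diameter, 26 mm high, clear all round; a 24 mm collar ends 17 mm under this point and nothing else comes higher than 24 mm under it.
- adjust_knob (a joint): Angle of the adjusting knob, rad; grows clockwise seen from above. Stops at -2.0 and 3.5. Light friction (0.03 N m); it stays where it is left. Its leadscrew drives the gauge so that the dial's pointer turns with it, same way and same angle.
- dial_pointer (a joint): Angle of the dial's pointer, rad; 0 when it stands exactly on the zero mark, positive clockwise from above. At the start it stands 0.7 to 2.2 clockwise of zero. It lies under the dial's glass, out of reach, and is moved only by the knob.
- pointer_tip (a point): Tip of the black pointer, 20 mm from the dial's centre.
- zero_mark (a point): Zero mark of the dial: the one bold bar on the white face, on the side towards the column, 21.5 mm from the dial's centre. The bezel is locked.
- dial_gauge: Delicate dial gauge whose 58 mm dial looks straight up, held by an arm on the column's slide. Origin: on the dial's axis at the level of the plate's top. It occupies heights 46 to 123 mm above the plate; the dial itself 100 to 123 mm. The column behind it rises 158 mm above the plate, the knob's top 194 mm.
- setting_master: Loose upright steel cylinder, 34 mm diameter, 45.5 mm high, 0.32 kg, standing on the plate under the gauge's plunger. Origin: centre of its underside. Leave it there.
- calliper: Bystander: digital calliper lying on the bench beyond the gauge end of the plate, 240 by 65 by 14 mm, jaws towards its -x. Origin: underside, in the middle of the beam.
There are look-alikes about, which are no part of the job. Leave any orange look-alike of the bar_end_hex alone.

How it is judged:
By the outcome, as a careful person would: the job done as asked, in the order asked, and still so for the second after the job is handed in, with the robot touching nothing.
It also fails if it takes over 72 s, if anything falls off the work surface, if the arm or the gripper's body presses on something with over 40 N, if the wrist force passes 120 N, or if a joint passes its speed limit or range.

## Working session

There is one attempt and no reset: what is moved stays moved. The work goes in short steps, Python scripts to look and compute and a tool call to move; the robot and the scene stay as the last step left them, time stands still between calls to the robot, and variables do not carry over. Pictures are saved under pics/ and viewed, at most 10 in all, crops included, and the job is handed in when it is done.

Besides the shell and the picture viewer there is one more tool, called as name(argument=value, ...), one argument or row to a line, values as JSON. drive_tool: Moves the arm, as the interface text tells. Its arguments: {"type":"object","properties":{"increments":{"type":"array"},"force":{"type":"number"}},"required":["increments"]}

```bash
mkdir -p pics; cat > h.py <<'E'
import numpy as np, cv2
from rig import env
def cam(n):
    m=env.camera_model(n); return np.array(m["K"]),np.array(m["cam_to_world"])
def ray(n,px,z,T=None):
    m=env.camera_model(n); K=np.array(m["K"])
    if T is None: T=np.array(m["cam_to_world"])
    d=T[:3,:3]@np.linalg.solve(K,[px[0],px[1],1]); o=T[:3,3]
    return o+d*(z-o[2])/d[2]
E
python3 - <<'E'
from h import *
T=env.snapshot("top");S=env.snapshot("side")
cv2.imwrite("pics/a.png",cv2.cvtColor(cv2.resize(np.vstack([T]),(800,600)),cv2.COLOR_RGB2BGR))
cv2.imwrite("pics/b.png",cv2.cvtColor(cv2.resize(S,(800,600)),cv2.COLOR_RGB2BGR))
Z=dict(base_plate=0,bar_end_round=.06,bar_end_square=.06,bar_end_hex=.06,scrap_tray=0,knob_grip=.24,pointer_tip=.18,zero_mark=.18,dial_gauge=.06,setting_master=.06,calliper=0)
for n,z in Z.items():
    for d in env.tip_of("top",n)[:4]: print(n,round(d["p"],2),np.round(d["pixel"],1),ray("top",d["pixel"],z).round(4))
print(env.state()["clock"],env.state()["tcp_rot"],cam("top")[1].round(3))
E
```

```text
base_plate 0.76 [268.6 203.7] [0.5777 0.0394 0.    ]
bar_end_round 0.66 [308.8 183.3] [ 0.626  -0.0575  0.06  ]
bar_end_square 0.7 [304.9 234.1] [ 0.5023 -0.0483  0.06  ]
bar_end_hex 0.76 [298.1 209.5] [ 0.5618 -0.0317  0.06  ]
bar_end_hex 0.75 [286.2 285.5] [ 0.3785 -0.0037  0.06  ]
bar_end_hex 0.73 [311.6 285.5] [ 0.3793 -0.0647  0.06  ]
bar_end_hex 0.54 [300.  126.2] [ 0.7669 -0.0357  0.06  ]
scrap_tray 0.73 [377.  225.2] [ 0.5251 -0.2381  0.    ]
knob_grip 0.56 [206.2 171.1] [0.6331 0.17   0.24  ]
zero_mark 0.64 [203.6 202. ] [0.5728 0.1826 0.18  ]
dial_gauge 0.69 [207.6 215.1] [0.546 0.189 0.06 ]
0.65 [1.41280706e-05 2.27402780e-01 9.73800788e-01 1.97754544e-05] [[ 0.01  -0.998  0.062  0.533]
 [-1.    -0.008  0.024  0.055]
 [-0.023 -0.062 -0.998  1.099]
 [ 0.     0.     0.     1.   ]]
```

View pics/a.png

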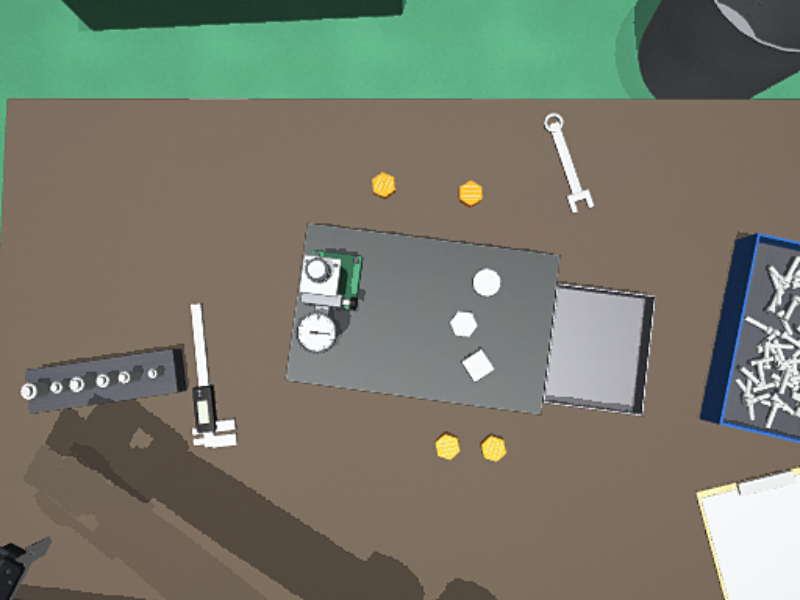

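View pics/b.png

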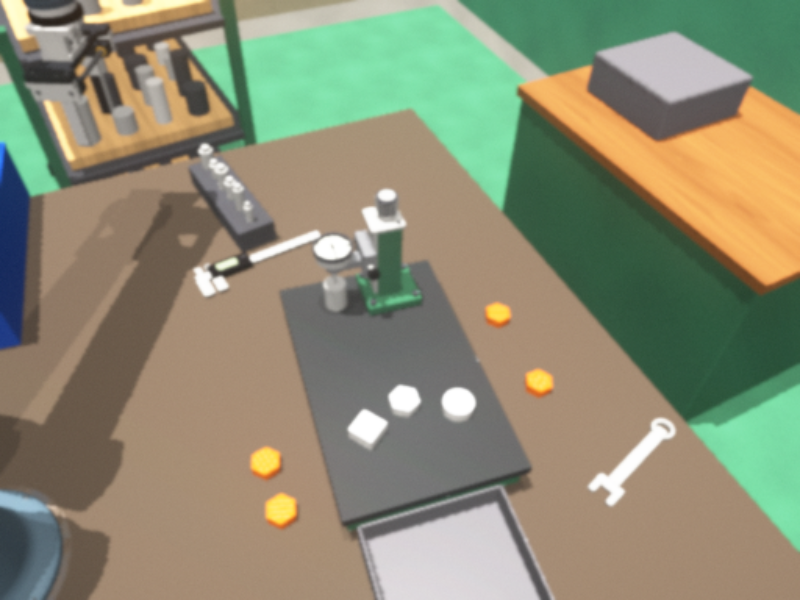

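The plate carries the white round (487,282), hex (463,323) and square (478,365). The look-alikes are four orange hexagons on the bench at (384,184), (471,193), (448,446) and (494,448). The silver ones on the plate are the targets. The pointer seems to point right, about 90° clockwise of zero. Next I'll work out the plate frame and check a close crop.

```bash
python3 - <<'E'
from h import *
T=env.snapshot("top")
c=cv2.resize(T[125:275,170:430],(780,450),interpolation=cv2.INTER_CUBIC)
cv2.imwrite("pics/c.png",cv2.cvtColor(c,cv2.COLOR_RGB2BGR))
P=[ray("top",np.array(p)*.64,.06)[:2] for p in [(306,224),(559,255),(542,413),(287,380)]]
print(np.round(P,4))
ctr=np.mean(P,0); ux=(P[0]-P[3]+P[1]-P[2]); ux/=np.linalg.norm(ux)
uy0=(P[0]-P[1]+P[3]-P[2]); uy0/=np.linalg.norm(uy0)
print(ctr,np.degrees(np.arctan2(*ux[::-1])),np.degrees(np.arctan2(*uy0[::-1])))
th=np.arctan2(*uy0[::-1])-np.pi/2; ux=np.array([np.cos(th),np.sin(th)]);uy=np.array([-ux[1],ux[0]])
np.savez("pl.npz",c=ctr,ux=ux,uy=uy)
# colour-based centroid of white pieces on plate at top height
g=cv2.cvtColor(T,cv2.COLOR_RGB2GRAY); m=(g>150).astype(np.uint8)
n,l,s,ce=cv2.connectedComponentsWithStats(m)
for nm,px,zz in [("round",(311,180),.078),("hex",(296,207),.076),("sq",(306,234),.08)]:
    i=l[px[1],px[0]]; w=ray("top",ce[i],zz)[:2]; d=w-ctr
    print(nm,s[i],w.round(4),"plate",(d@ux).round(4),(d@uy).round(4))
for p in [(558,284),(655,295),(642,414),(545,403)]:
    w=ray("top",np.array(p)*.64,.045)[:2];d=w-ctr; print("tray",w.round(4),(d@ux).round(4),(d@uy).round(4))
for n,z in (("zero_mark",.18),("pointer_tip",.18),("knob_grip",.242)):
    for q in env.tip_of("top",n): w=ray("top",q["pixel"],z); d=w[:2]-ctr; print(n,q["p"],q["pixel"],w.round(4),d@ux,d@uy)
E
```

```text
[[ 0.7228  0.221 ]
 [ 0.6762 -0.1767]
 [ 0.4309 -0.1493]
 [ 0.477   0.2463]]
[0.57672304 0.03533875] -6.115317665312899 83.32449323831452
round [303 172  18  18 242] [ 0.6315 -0.0613] plate 0.0656 -0.0896
hex [288 199  18  17 210] [ 0.5673 -0.026 ] plate -0.0023 -0.062
sq [296 224  20  20 234] [ 0.5041 -0.048 ] plate -0.0624 -0.0912
tray [ 0.632  -0.1782] 0.0798 -0.2056
tray [ 0.6158 -0.33  ] 0.0813 -0.3583
tray [ 0.4297 -0.3073] -0.1062 -0.3574
tray [ 0.445 -0.157] -0.1085 -0.2063
zero_mark 0.68 [201.1, 206.3] [0.5634 0.1879 0.18  ] -0.030931196353762107 0.1499497630838457
zero_mark 0.4 [268.4, 203.3] [0.5712 0.0423 0.18  ] -0.00625427150659461 0.006271681620310493
zero_mark 0.25 [205.6, 171.1] [0.6401 0.1794 0.18  ] 0.046219516017707435 0.15043996553054123
knob_grip 0.8 [204.5, 173.7] [0.6276 0.1731 0.242 ] 0.034504139511628354 0.14275135901744715
```

View pics/c.png

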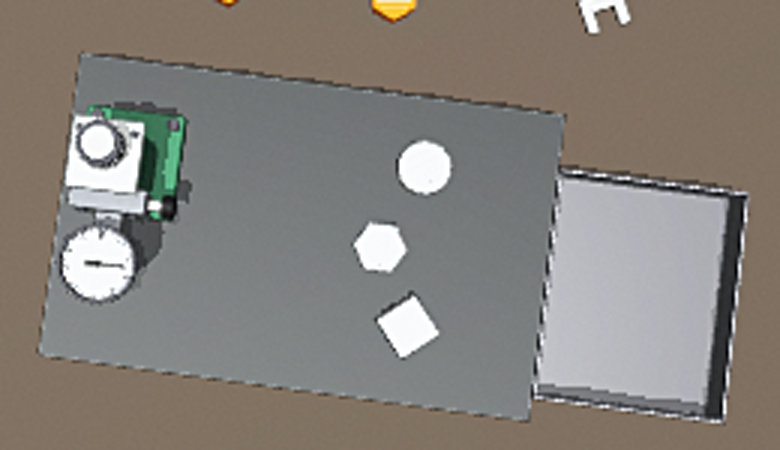

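drive_tool(
  increments=[
    {"linear": [0, 0, 40], "turn": 0, "grip": 20},
    {"linear": [30, -40, 60], "turn": -5, "grip": 20},
    {"linear": [286, -557, 60], "turn": -70, "grip": 20},
    {"linear": [286, -557, 60], "turn": -70, "grip": 20},
    {"linear": [286, -557, 60], "turn": -70, "grip": 20},
    {"linear": [286, -557, 60], "turn": -70, "grip": 20},
    {"linear": [286, -557, 60], "turn": -70, "grip": 20},
    {"linear": [286, -557, 60], "turn": -70, "grip": 20},
    {"linear": [286, -557, 60], "turn": -70, "grip": 20},
    {"linear": [286, -557, 60], "turn": -70, "grip": 20},
    {"linear": [286, -557, 60], "turn": -70, "grip": 20},
    {"linear": [286, -557, 60], "turn": -70, "grip": 20},
    {"linear": [286, -557, 60], "turn": -70, "grip": 20},
    {"linear": [286, -557, 60], "turn": -70, "grip": 20},
    {"linear": [286, -557, 60], "turn": -70, "grip": 20},
    {"linear": [286, -557, 60], "turn": -70, "grip": 20},
    {"linear": [286, -557, 60], "turn": -70, "grip": 20},
    {"linear": [286, -557, 60], "turn": -70, "grip": 20},
    {"linear": [286, -557, 60], "turn": -70, "grip": 20},
    {"linear": [286, -557, 60], "turn": -70, "grip": 20},
  ],
  force=20,
)

```text
clock: 2.52
position: [0.5734, 0.0271, 0.2794]
tcp_rot: [-0.0, 0.744, 0.668, 0.0]
contact_force: [-0.3, -0.8, -0.2]
finger_gap: 0.02
finger_force: 0.0
```

```bash
cat >> h.py <<'E'
from scipy.spatial.transform import Rotation as R
def wristT():
    s=env.state(); q=np.array(s["tcp_rot"]); T=np.eye(4); T[:3,:3]=R.from_quat(np.r_[q[1:],q[0]]).as_matrix(); T[:3,3]=s["position"]
    return T@np.array(env.camera_model("wrist")["mount"])
E
python3 - <<'E'
from h import *
z=np.load("pl.npz"); T=wristT(); I=env.snapshot("wrist")
cv2.imwrite("pics/d.png",cv2.cvtColor(I,cv2.COLOR_RGB2BGR))
for n in ["bar_end_round","bar_end_square","bar_end_hex"]:
    for q in env.tip_of("wrist",n)[:3]:
        w=ray("wrist",q["pixel"],.06,T)[:2]; d=w-z["c"]; print(n,round(q["p"],2),np.round(q["pixel"]),w.round(4),(d@z["ux"]).round(4),(d@z["uy"]).round(4))
E
```

```text
bar_end_round 0.79 [312. 233.] [ 0.6339 -0.0614] 0.0681 -0.0894
bar_end_square 0.64 [210. 231.] [ 0.5009 -0.0434] -0.0662 -0.0871
bar_end_hex 0.92 [138. 248.] [ 0.4026 -0.0569] -0.1623 -0.1119
bar_end_hex 0.79 [126. 204.] [0.3997 0.005 ] -0.1723 -0.0507
bar_end_hex 0.7 [258. 210.] [ 0.5677 -0.0215] -0.0023 -0.0575
```

View pics/d.png

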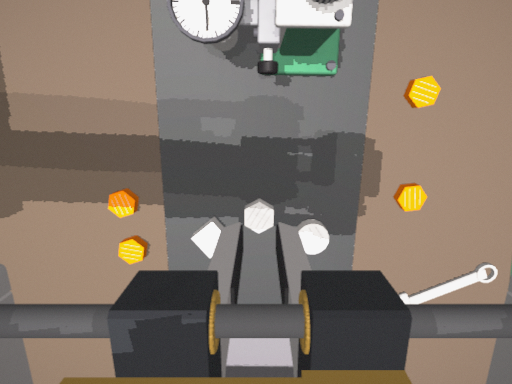

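drive_tool(
  increments=[
    {"linear": [0, 0, -40], "turn": 0, "grip": 20},
    {"linear": [0, 0, -80], "turn": 0, "grip": 20},
    {"linear": [0, 0, -120], "turn": 0, "grip": 20},
    {"linear": [0, 0, -160], "turn": 0, "grip": 20},
    {"linear": [0, 0, -190], "turn": 0, "grip": 20},
    {"linear": [0, 0, -201], "turn": 0, "grip": 20},
    {"linear": [-1, -10, -201], "turn": 0, "grip": 20},
    {"linear": [-2, -22, -201], "turn": 0, "grip": 20},
    {"linear": [-4, -36, -201], "turn": 0, "grip": 20},
    {"linear": [-6, -50, -201], "turn": 0, "grip": 20},
    {"linear": [-7, -65, -201], "turn": 0, "grip": 20},
    {"linear": [-9, -80, -201], "turn": 0, "grip": 20},
    {"linear": [-11, -95, -201], "turn": 0, "grip": 20},
    {"linear": [-12, -110, -201], "turn": 0, "grip": 20},
    {"linear": [-14, -125, -201], "turn": 0, "grip": 20},
    {"linear": [-16, -140, -201], "turn": 0, "grip": 20},
    {"linear": [-17, -155, -201], "turn": 0, "grip": 20},
    {"linear": [-19, -172, -201], "turn": 0, "grip": 20},
    {"linear": [-21, -188, -201], "turn": 0, "grip": 20},
    {"linear": [-23, -204, -201], "turn": 0, "grip": 20},
  ],
)

```text
clock: 4.38
position: [0.5517, -0.18, 0.0804]
tcp_rot: [0.002, 0.745, 0.667, 0.0]
contact_force: [0.5, 0.6, 0.1]
finger_gap: 0.0202
finger_force: 0.0
```

drive_tool(
  increments=[
    {"linear": [0, 0, 25], "turn": 0, "grip": 20},
    {"linear": [-5, 20, 55], "turn": 0, "grip": 20},
    {"linear": [-13, 60, 60], "turn": 0, "grip": 20},
    {"linear": [-22, 100, 60], "turn": 0, "grip": 20},
    {"linear": [-31, 140, 60], "turn": 0, "grip": 20},
    {"linear": [-39, 178, 60], "turn": 0, "grip": 20},
    {"linear": [-41, 191, 40], "turn": 0, "grip": 20},
    {"linear": [-41, 191, 5], "turn": 0, "grip": 20},
    {"linear": [-41, 191, 0], "turn": 0, "grip": 20},
    {"linear": [-41, 180, 0], "turn": 0, "grip": 20},
    {"linear": [-43, 165, 0], "turn": 0, "grip": 20},
    {"linear": [-44, 149, 0], "turn": 0, "grip": 20},
    {"linear": [-46, 132, 0], "turn": 0, "grip": 20},
    {"linear": [-47, 114, 0], "turn": 0, "grip": 20},
    {"linear": [-48, 96, 0], "turn": 0, "grip": 20},
    {"linear": [-49, 78, 0], "turn": 0, "grip": 20},
    {"linear": [-50, 60, 0], "turn": 0, "grip": 20},
    {"linear": [-51, 42, 0], "turn": 0, "grip": 20},
    {"linear": [-52, 24, 0], "turn": 0, "grip": 20},
    {"linear": [-53, 6, 0], "turn": 0, "grip": 20},
  ],
)

```text
clock: 6.05
position: [0.4989, -0.1758, 0.0814]
tcp_rot: [0.002, 0.745, 0.667, 0.001]
contact_force: [0.4, 0.4, -0.2]
finger_gap: 0.0197
finger_force: 0.0
```

drive_tool(
  increments=[
    {"linear": [0, 0, 25], "turn": 0, "grip": 20},
    {"linear": [15, 20, 55], "turn": 0, "grip": 20},
    {"linear": [42, 48, 60], "turn": 0, "grip": 20},
    {"linear": [69, 76, 60], "turn": 0, "grip": 20},
    {"linear": [96, 104, 60], "turn": 0, "grip": 20},
    {"linear": [123, 133, 60], "turn": 0, "grip": 20},
    {"linear": [147, 161, 60], "turn": 0, "grip": 20},
    {"linear": [147, 161, 35], "turn": 0, "grip": 20},
    {"linear": [147, 161, 3], "turn": 0, "grip": 20},
    {"linear": [147, 161, 0], "turn": 0, "grip": 20},
    {"linear": [142, 149, 0], "turn": 0, "grip": 20},
    {"linear": [137, 134, 0], "turn": 0, "grip": 20},
    {"linear": [131, 118, 0], "turn": 0, "grip": 20},
    {"linear": [124, 100, 0], "turn": 0, "grip": 20},
    {"linear": [117, 82, 0], "turn": 0, "grip": 20},
    {"linear": [110, 64, 0], "turn": 0, "grip": 20},
    {"linear": [103, 46, 0], "turn": 0, "grip": 20},
    {"linear": [97, 28, 0], "turn": 0, "grip": 20},
    {"linear": [90, 9, 0], "turn": 0, "grip": 20},
    {"linear": [83, -10, 0], "turn": 0, "grip": 20},
  ],
)

```text
clock: 7.72
position: [0.5813, -0.186, 0.0824]
tcp_rot: [0.002, 0.745, 0.667, 0.001]
contact_force: [0.4, -1.1, 0.5]
finger_gap: 0.0199
finger_force: 0.0
```

drive_tool(
  increments=[
    {"linear": [0, 0, 40], "turn": 0, "grip": 60},
    {"linear": [0, 0, 80], "turn": 0, "grip": 60},
    {"linear": [0, 0, 120], "turn": 0, "grip": 60},
    {"linear": [0, 0, 160], "turn": 0, "grip": 60},
    {"linear": [0, 0, 200], "turn": 0, "grip": 60},
    {"linear": [0, 0, 240], "turn": 0, "grip": 60},
    {"linear": [0, 0, 240], "turn": 0, "grip": 60},
  ],
)

```text
clock: 8.3
position: [0.5833, -0.1859, 0.3332]
tcp_rot: [0.01, 0.745, 0.666, 0.004]
contact_force: [0.8, 0.3, 1.8]
finger_gap: 0.0597
finger_force: 0.0
```

```bash
python3 - <<'E'
from h import *
z=np.load("pl.npz"); T=env.snapshot("top"); S=env.snapshot("side")
cv2.imwrite("pics/e.png",cv2.cvtColor(np.hstack([cv2.resize(T[125:275,170:430],(520,300)),cv2.resize(S[100:384,100:384],(280,300))]),cv2.COLOR_RGB2BGR))
print(env.state()["position"],env.state()["clock"])
E
```

```text
[ 0.58118438 -0.18445103  0.32433892] 8.4
```

View pics/e.png

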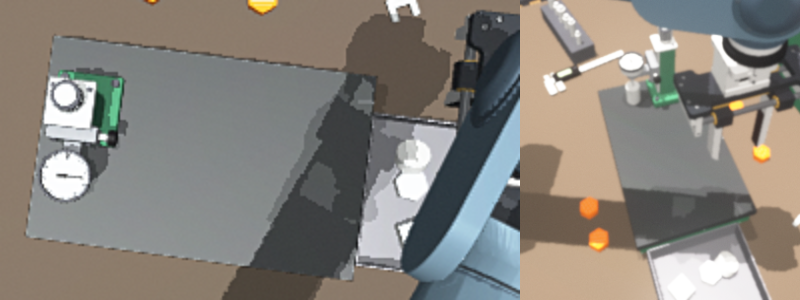

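All three lie in the tray (round, hex and square at about (412,155), (410,185) and (408,232) of the crop). The plate is clear and the gauge, master and calliper look untouched. Now I'll move to look at the knob and dial.

drive_tool(
  increments=[
    {"linear": [8, 40, 0], "turn": 0, "grip": 60},
    {"linear": [15, 80, 10], "turn": 0, "grip": 60},
    {"linear": [23, 120, 20], "turn": 0, "grip": 60},
    {"linear": [30, 160, 20], "turn": 0, "grip": 60},
    {"linear": [38, 200, 20], "turn": 0, "grip": 60},
    {"linear": [45, 235, 20], "turn": 0, "grip": 60},
    {"linear": [47, 250, 20], "turn": 0, "grip": 60},
    {"linear": [47, 250, 20], "turn": 0, "grip": 60},
    {"linear": [47, 250, 20], "turn": 0, "grip": 60},
    {"linear": [47, 250, 20], "turn": 0, "grip": 60},
  ],
)

```text
clock: 9.23
position: [0.6275, 0.066, 0.3381]
tcp_rot: [-0.0, 0.745, 0.667, -0.001]
contact_force: [0.0, 0.1, -0.3]
finger_gap: 0.0601
finger_force: 0.0
```

```bash
python3 - <<'E'
from h import *
z=np.load("pl.npz"); T=wristT(); I=env.snapshot("wrist"); s=env.state(); print(s["joint_pos"],s["position"],s["clock"])
cv2.imwrite("pics/f.png",cv2.cvtColor(I,cv2.COLOR_RGB2BGR))
for c,TT in (("wrist",T),("top",None)):
  if c=="top": env.snapshot("top")
  for n,h in (("knob_grip",.242),("zero_mark",.182),("pointer_tip",.182),("dial_gauge",.06)):
    for q in env.tip_of(c,n)[:2]:
        print(c,n,round(q["p"],2),np.round(q["pixel"],1),ray(c,q["pixel"],h,TT).round(4))
E
```

```text
[-7.46444645e-02  1.31179183e-01  1.47353486e+00 -4.68202952e-04
  1.53751471e+00  3.73509169e-02] [0.62762865 0.06585338 0.33820768] 9.2833
wrist knob_grip 0.76 [245.   64.1] [0.6291 0.1767 0.242 ]
wrist zero_mark 0.76 [188.3  72.9] [0.5721 0.1829 0.182 ]
wrist pointer_tip 0.42 [170.8  93.4] [0.5519 0.1662 0.182 ]
wrist dial_gauge 0.79 [193.5  83.4] [0.5525 0.1846 0.06  ]
wrist dial_gauge 0.62 [169.2  94.9] [0.5174 0.1737 0.06  ]
top knob_grip 0.68 [134.7 244.1] [0.484  0.3118 0.242 ]
top knob_grip 0.57 [376.9 241. ] [ 0.4956 -0.1732  0.242 ]
top zero_mark 0.43 [202.9 203.9] [0.5686 0.1838 0.182 ]
```

View pics/f.png

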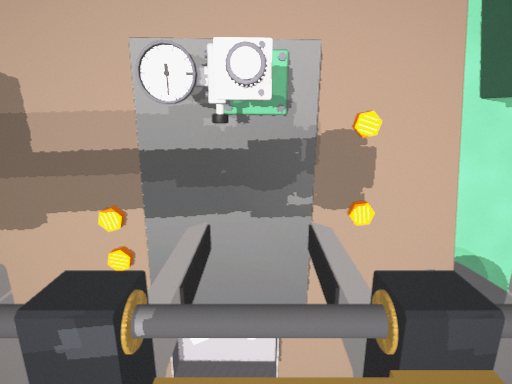

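```bash
python3 - <<'E'
from h import *
m=env.camera_model("wrist"); M=np.array(m["mount"]); K=np.array(m["K"]); print(M.round(3),K)
T=wristT(); Ti=np.linalg.inv(T)
from math import *
s=env.state();q=np.array(s["tcp_rot"]);R0=R.from_quat(np.r_[q[1:],q[0]])
for a in (-90,-60,-30,0,30,60,90):
    W=np.eye(4);W[:3,:3]=(R.from_euler("z",a,degrees=True)*R0).as_matrix();W[:3,3]=[.6285,.1755,.239]
    C=W@M; p=np.linalg.inv(C)@[.551,.184,.182,1]; k=K@p[:3]; 
    t=K@(np.linalg.inv(M)@[0,0,0,1])[:3]
    print(a,C[:3,3].round(3),(k[:2]/k[2]).round(),(t[:2]/t[2]).round(),p[2])
E
```

```text
[[ 0.    -0.965 -0.26   0.076]
 [ 1.     0.     0.001  0.   ]
 [-0.001 -0.26   0.965 -0.166]
 [ 0.     0.     0.     1.   ]] [[313.61966202   0.         259.05719261]
 [  0.         313.61966202 193.75082883]
 [  0.           0.           1.        ]]
-90 [0.704 0.167 0.405] [259. 305.] [259. 247.] 0.2557479327410176
-60 [0.698 0.206 0.405] [210. 294.] [259. 247.] 0.25300925273912944
-30 [0.674 0.237 0.405] [172. 262.] [259. 247.] 0.2455631535626353
0 [0.637 0.251 0.405] [155. 215.] [259. 247.] 0.23540481147263903
30 [0.598 0.245 0.405] [165. 163.] [259. 247.] 0.22525614602859392
60 [0.567 0.221 0.405] [202. 122.] [259. 247.] 0.21783648394048566
90 [0.553 0.184 0.405] [259. 107.] [259. 247.] 0.21513391767293463
```

drive_tool(
  increments=[
    {"linear": [0, 40, 0], "turn": 0, "grip": 60},
    {"linear": [1, 80, 0], "turn": 0, "grip": 60},
    {"linear": [1, 108, -15], "turn": 0, "grip": 60},
    {"linear": [1, 108, -38], "turn": 0, "grip": 60},
    {"linear": [1, 108, -38], "turn": 0, "grip": 60},
    {"linear": [1, 108, -38], "turn": 0, "grip": 60},
  ],
)

```text
clock: 10.23
position: [0.6281, 0.1758, 0.299]
tcp_rot: [-0.001, 0.745, 0.667, -0.001]
contact_force: [0.4, -0.4, -0.0]
finger_gap: 0.0603
finger_force: 0.0
```

```bash
python3 - <<'E'
from h import *
T=wristT(); I=env.snapshot("wrist"); s=env.state(); print(s["position"],s["clock"])
cv2.imwrite("pics/g.png",cv2.cvtColor(cv2.resize(I[100:340,80:400],(800,600)),cv2.COLOR_RGB2BGR))
for n,h in (("knob_grip",.242),("zero_mark",.182),("pointer_tip",.182)):
    for q in env.tip_of("wrist",n)[:2]:
        print(n,round(q["p"],2),np.round(q["pixel"],1),ray("wrist",q["pixel"],h,T).round(4))
for h in(.254,): print(ray("wrist",(259,250),h,T),ray("wrist",(269,250),h,T),ray("wrist",(259,260),h,T))
E
```

```text
[0.62888094 0.17539253 0.30068819] 10.2833
knob_grip 0.68 [260.4 215.7] [0.6291 0.1747 0.242 ]
zero_mark 0.8 [198.2 192.8] [0.5715 0.1827 0.182 ]
pointer_tip 0.6 [179.3 211.5] [0.5507 0.1665 0.182 ]
[0.62562865 0.15255102 0.254     ] [0.63291776 0.15176404 0.254     ] [0.62475323 0.1445418  0.254     ]
```

View pics/g.png

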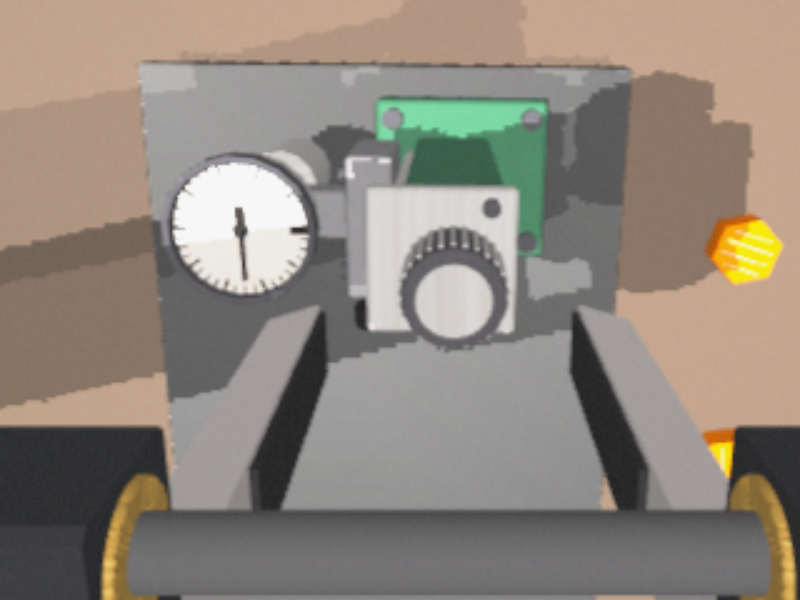

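drive_tool(
  increments=[
    {"linear": [1, 0, -25], "turn": 0, "grip": 60},
    {"linear": [1, 0, -50], "turn": 0, "grip": 60},
    {"linear": [1, 0, -60], "turn": 0, "grip": 50},
    {"linear": [1, 0, -60], "turn": 0, "grip": 45},
    {"linear": [1, 0, -60], "turn": 0, "grip": 40},
    {"linear": [1, 0, -60], "turn": 0, "grip": 37},
    {"linear": [1, 0, -60], "turn": 0, "grip": 34},
    {"linear": [1, 0, -60], "turn": 0, "grip": 32},
    {"linear": [1, 0, -60], "turn": 0, "grip": 28},
    {"linear": [1, 0, -60], "turn": 0, "grip": 28},
    {"linear": [1, 0, -60], "turn": 0, "grip": 28},
    {"linear": [1, 0, -60], "turn": 0, "grip": 28},
  ],
  force=8,
)

```text
clock: 11.43
position: [0.6295, 0.176, 0.2421]
tcp_rot: [-0.0, 0.745, 0.667, -0.0]
contact_force: [-5.6, -0.4, 5.2]
finger_gap: 0.0307
finger_force: 8.0
```

```bash
cat >> h.py <<'E'
def dial(save=None,C=None):
    """pointer angle cw from zero, by rectifying the dial face seen by the wrist"""
    T=wristT(); I=env.snapshot("wrist"); K=np.array(env.camera_model("wrist")["K"]); Ti=np.linalg.inv(T)
    pz=[q for q in env.tip_of("wrist","zero_mark")][:1]; pt=env.tip_of("wrist","pointer_tip")[:1]
    for a,b in (("zero",pz),("tip",pt)): print(a,[(round(q["p"],2),ray("wrist",q["pixel"],.182,T).round(4)) for q in b])
    c=np.array(C if C is not None else [.5505,.1855,.182]); h=.04
    W=np.array([[c[0]+a*h,c[1]+b*h,.182,1] for a,b in((-1,1),(1,1),(1,-1),(-1,-1))])@Ti.T
    p=(W[:,:3]@K.T); p=p[:,:2]/p[:,2:]
    H=cv2.getPerspectiveTransform(p.astype(np.float32),np.float32([[0,0],[400,0],[400,400],[0,400]]))
    r=cv2.warpPerspective(I,H,(400,400),flags=cv2.INTER_CUBIC)   # x right, y up, 5 px/mm
    if save: cv2.imwrite(save,cv2.cvtColor(r,cv2.COLOR_RGB2BGR))
    return r
E
python3 - <<'E'
from h import *
s=env.state(); print(s["position"],s["contact_force"],s["torque"],s["finger_gap"],s["finger_force"])
dial("pics/h.png")
E
```

```text
[0.62947249 0.17602549 0.24206474] [-5.60159005 -0.36564544  5.18759763] [-0.07977537  1.15233015  0.0162322 ] 0.030696503469076396 8.000385984778404
zero [(0.63, array([0.5735, 0.1853, 0.182 ]))]
tip [(0.55, array([0.5503, 0.1658, 0.182 ]))]
```

View pics/h.png

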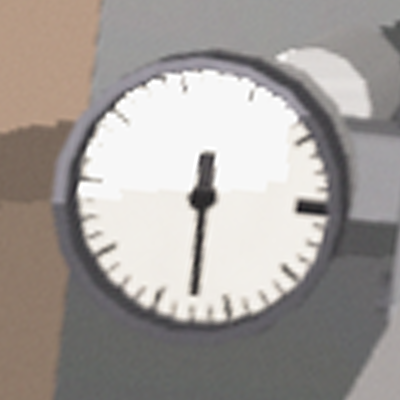

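Dial crop: pivot (202,197), zero mark (313,208), pointer tip (194,292), so the pointer is about 89° clockwise of zero. The grip sits about 1 mm too far +x, so I'll ease that, then turn counterclockwise in stages.

drive_tool(
  increments=[
    {"linear": [-0.5, 0, 1], "turn": 0, "grip": 28},
    {"linear": [-1, 0, 1], "turn": 0, "grip": 28},
    {"linear": [-1, 0, 1], "turn": 0, "grip": 28},
    {"linear": [-1, 0, 1], "turn": 0, "grip": 28},
  ],
)

```text
clock: 11.92
position: [0.6294, 0.176, 0.2421]
tcp_rot: [0.0, 0.745, 0.667, 0.001]
contact_force: [1.0, 2.0, 2.7]
finger_gap: 0.0307
finger_force: 8.0
```

drive_tool(
  increments=[
    {"linear": [0, 0, 0.5], "turn": 4, "grip": 28},
    {"linear": [0, 0, 0.5], "turn": 8, "grip": 28},
    {"linear": [0, 0, 0.5], "turn": 12, "grip": 28},
    {"linear": [0, 0, 0.5], "turn": 16, "grip": 28},
    {"linear": [0, 0, 0.5], "turn": 20, "grip": 28},
    {"linear": [0, 0, 0.5], "turn": 20, "grip": 28},
    {"linear": [0, 0, 0.5], "turn": 20, "grip": 28},
  ],
)

```text
clock: 12.5
position: [0.6292, 0.176, 0.2421]
tcp_rot: [0.0, 0.618, 0.786, 0.0]
contact_force: [1.3, 1.0, 0.6]
finger_gap: 0.0311
finger_force: 8.0
```

```bash
cat >> h.py <<'E'
def angs(r,R1=(6,18)):
    g=cv2.cvtColor(r,cv2.COLOR_RGB2GRAY).astype(np.float32)
    # refine centre: white face circle
    m=(g>150).astype(np.uint8); n,l,s,ce=cv2.connectedComponentsWithStats(m)
    b=1+np.argmax([s[i,4] if np.hypot(*(ce[i]-200))<60 else 0 for i in range(1,n)])
    cs,_=cv2.findContours((l==b).astype(np.uint8),cv2.RETR_EXTERNAL,cv2.CHAIN_APPROX_NONE)
    (cx,cy),rad=cv2.minEnclosingCircle(cv2.convexHull(max(cs,key=len)))
    th=np.radians(np.arange(0,360,.25)); out={}
    for nm,(a,bb) in dict(tip=(9,17),zero=(19.3,23)).items():
        rr=np.arange(a,bb,.2)*rad/25
        X=(cx+np.outer(np.cos(th),rr)).astype(np.float32);Y=(cy-np.outer(np.sin(th),rr)).astype(np.float32)
        v=cv2.remap(g,X,Y,cv2.INTER_LINEAR).mean(1); v=cv2.GaussianBlur(np.r_[v,v,v][None],(0,0),8).ravel()[len(v):2*len(v)]
        out[nm]=np.degrees(th[np.argmin(v)])
    return (cx,cy,rad),out
E
python3 - <<'E'
from h import *
s=env.state(); print(s["position"],np.round(s["contact_force"],1),np.round(s["torque"],2))
r=dial(); print(angs(r)); print(angs(cv2.cvtColor(cv2.imread("pics/h.png"),cv2.COLOR_BGR2RGB)))
E
```

```text
[0.62917697 0.17598123 0.24212437] [1.3 1.  0.6] [ 0.21 -0.09  0.01]
zero [(0.81, array([0.572, 0.183, 0.182]))]
tip [(0.43, array([0.5584, 0.1683, 0.182 ]))]
((199.5, 99.29438781738281, 222.84449768066406), {'tip': np.float64(89.25), 'zero': np.float64(43.75)})
((199.5, 99.22586822509766, 222.81398010253906), {'tip': np.float64(89.75), 'zero': np.float64(43.75)})
```

drive_tool(
  increments=[
    {"linear": [0, 0, 0], "turn": 5, "grip": 28},
    {"linear": [0, 0, 0], "turn": 10, "grip": 28},
    {"linear": [0, 0, 0], "turn": 15, "grip": 28},
    {"linear": [0, 0, 0], "turn": 20, "grip": 28},
    {"linear": [0, 0, 0], "turn": 25, "grip": 28},
    {"linear": [0, 0, 0], "turn": 30, "grip": 28},
    {"linear": [0, 0, 0], "turn": 35, "grip": 28},
    {"linear": [0, 0, 0], "turn": 40, "grip": 28},
    {"linear": [0, 0, 0], "turn": 45, "grip": 28},
    {"linear": [0, 0, 0], "turn": 50, "grip": 28},
    {"linear": [0, 0, 0], "turn": 55, "grip": 28},
    {"linear": [0, 0, 0], "turn": 60, "grip": 28},
    {"linear": [0, 0, 0], "turn": 60, "grip": 28},
    {"linear": [0, 0, 0], "turn": 60, "grip": 28},
  ],
)

```text
clock: 13.82
position: [0.6287, 0.1755, 0.2421]
tcp_rot: [-0.0, 0.143, 0.99, -0.0]
contact_force: [-0.7, 0.2, 3.0]
finger_gap: 0.0307
finger_force: 8.0
```

```bash
python3 - <<'E'
from h import *
s=env.state(); print(s["position"],np.round(s["contact_force"],1),np.round(s["torque"],2))
r=dial(); cv2.imwrite("pics/i.png",cv2.cvtColor(cv2.resize(r,(600,600),interpolation=cv2.INTER_CUBIC),cv2.COLOR_RGB2BGR))
E
```

```text
[0.62870797 0.17553829 0.24210741] [-0.7  0.2  3. ] [-0.03  0.28  0.02]
zero [(0.77, array([0.5707, 0.1852, 0.182 ]))]
tip [(0.71, array([0.5702, 0.1819, 0.182 ]))]
```

View pics/i.png

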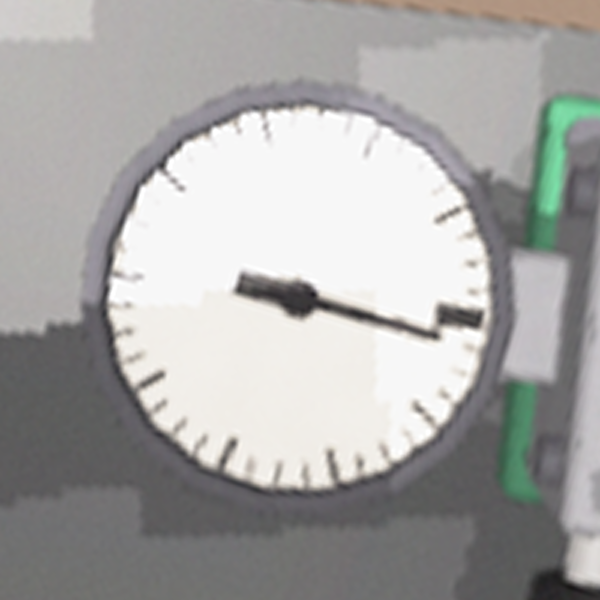

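Pivot (299,299), tip (440,334) and zero mark (460,317): about 7.5° clockwise remains. I'll turn 5° more and measure by centroids.

drive_tool(
  increments=[
    {"linear": [0, 0, 0], "turn": 2.5, "grip": 28},
    {"linear": [0, 0, 0], "turn": 5, "grip": 28},
    {"linear": [0, 0, 0], "turn": 5, "grip": 28},
    {"linear": [0, 0, 0], "turn": 5, "grip": 28},
  ],
)

```text
clock: 14.3
position: [0.6287, 0.1755, 0.2421]
tcp_rot: [-0.0, 0.099, 0.995, -0.0]
contact_force: [-2.0, -1.7, 3.0]
finger_gap: 0.0309
finger_force: 8.0
```

```bash
cat > m.py <<'E'
from h import *
def meas(r):
    g=cv2.cvtColor(r,cv2.COLOR_RGB2GRAY).astype(float); yy,xx=np.mgrid[:400,:400]
    # face centre: outline where bright region ends along rays from the image centre (5 px/mm, face r ~25.5 mm)
    c=np.array([199.,199.])
    for _ in range(3):
        d=np.where((g<110)&(np.hypot(xx-c[0],yy-c[1])<22),110-g,0); c=0.5*c+0.5*np.array([(d*xx).sum(),(d*yy).sum()])/d.sum() if False else c
    th=np.radians(np.arange(-60,60,.1))
    # hub centre: darkest 7-px disc
    k=cv2.getStructuringElement(cv2.MORPH_ELLIPSE,(19,19)).astype(np.float32); k/=k.sum()
    b=cv2.filter2D(g,-1,k); b[np.hypot(xx-200,yy-200)>25]=999; iy,ix=np.unravel_index(b.argmin(),b.shape); c=np.array([ix,iy],float)
    def ang(a,e):
        rr=np.arange(a*5,e*5,.5); X=(c[0]+np.outer(np.cos(th),rr)).astype(np.float32);Y=(c[1]-np.outer(np.sin(th),rr)).astype(np.float32)
        v=cv2.remap(g.astype(np.float32),X,Y,cv2.INTER_LINEAR).mean(1); w=np.clip(np.median(v)-v-.45*(np.median(v)-v.min()),0,None); 
        i=v.argmin(); w[np.abs(np.arange(len(v))-i)>120]=0
        return np.degrees((w*th).sum()/w.sum())
    t,z=ang(8,17.5),ang(20.5,23.5); return c,t,z,z-t
if __name__=="__main__":
    for f in ("pics/i.png",):
        import os
        print(meas(cv2.resize(cv2.cvtColor(cv2.imread(f),cv2.COLOR_BGR2RGB),(400,400))))
    s=env.state(); print(s["clock"],np.round(s["contact_force"],1))
    r=dial(); print(meas(r)); cv2.imwrite("pics/j.png",cv2.cvtColor(cv2.resize(r[100:300,100:380],(784,560),interpolation=cv2.INTER_CUBIC),cv2.COLOR_RGB2BGR))
E
python3 m.py
```

```text
(array([200., 200.]), np.float64(-14.279944149768426), np.float64(-5.985471507293933), np.float64(8.294472642474492))
14.3 [-2.  -1.7  3. ]
zero [(0.66, array([0.5716, 0.1832, 0.182 ]))]
tip []
(array([200., 200.]), np.float64(-9.467024971622928), np.float64(-6.1008491850803805), np.float64(3.3661757865425477))
```

drive_tool(
  increments=[
    {"linear": [0, 0, 0], "turn": 2, "grip": 28},
    {"linear": [0, 0, 0], "turn": 3.4, "grip": 28},
    {"linear": [0, 0, 0], "turn": 3.4, "grip": 28},
    {"linear": [0, 0, 0], "turn": 3.4, "grip": 28},
  ],
)

```text
clock: 14.78
position: [0.6287, 0.1755, 0.2421]
tcp_rot: [-0.0, 0.069, 0.998, -0.0]
contact_force: [-3.8, -3.4, 4.8]
finger_gap: 0.0305
finger_force: 8.0
```

```bash
python3 m.py
```

```text
(array([200., 200.]), np.float64(-14.279944149768426), np.float64(-5.985471507293933), np.float64(8.294472642474492))
14.7833 [-3.8 -3.4  4.8]
zero [(0.69, array([0.5706, 0.1838, 0.182 ]))]
tip [(0.7, array([0.5701, 0.1853, 0.182 ]))]
(array([199., 201.]), np.float64(-4.981202873601546), np.float64(-5.6624288318176355), np.float64(-0.6812259582160891))
```

View pics/j.png

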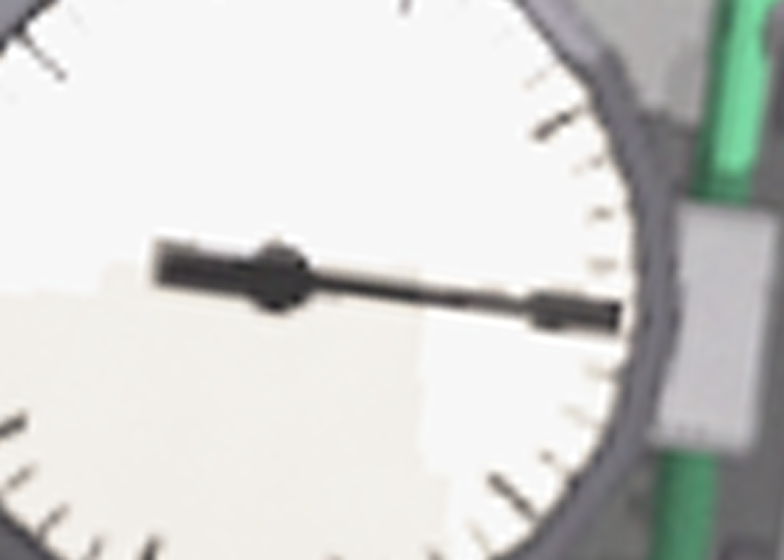

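The pointer now lies on the zero bar: line from hub (278,278) through (500,302), bar at (575,313). I'll release gently and recheck.

drive_tool(
  increments=[
    {"linear": [0, 0, 0], "turn": 0, "grip": 34},
    {"linear": [0, 0, 0], "turn": 0, "grip": 40},
    {"linear": [0, 0, 0], "turn": 0, "grip": 50},
    {"linear": [0, 0, 0], "turn": 0, "grip": 60},
    {"linear": [0, 0, 0], "turn": 0, "grip": 60},
    {"linear": [0, 0, 0], "turn": 0, "grip": 60},
    {"linear": [0, 0, 30], "turn": 0, "grip": 60},
    {"linear": [0, 0, 60], "turn": 0, "grip": 60},
    {"linear": [0, 0, 60], "turn": 0, "grip": 60},
    {"linear": [0, 0, 60], "turn": 0, "grip": 60},
    {"linear": [0, 0, 60], "turn": 0, "grip": 60},
  ],
)

```text
clock: 15.85
position: [0.6286, 0.1758, 0.3013]
tcp_rot: [-0.0, 0.069, 0.998, 0.0]
contact_force: [-0.7, 0.3, 0.4]
finger_gap: 0.0599
finger_force: 0.0
```

```bash
cat > n.py <<'E'
from m import *
def lf(r):
    # line fit of pointer+tail pixels, with zero-mark centroid's offset from that line (hub-free)
    g=cv2.cvtColor(r,cv2.COLOR_RGB2GRAY).astype(float); yy,xx=np.mgrid[:400,:400]; c=np.array([199.5,199.5])
    R_=np.hypot(xx-c[0],yy-c[1]); a=np.degrees(np.arctan2(c[1]-yy,xx-c[0]))
    w=np.clip(150-g,0,None)
    s=(w>0)&(np.abs(a+6)<12)
    P=s&(R_>35)&(R_<86); Z=s&(R_>103)&(R_<118); T=(w>0)&(np.abs(np.abs(a)-174)<25)&(R_<45)&(R_>15)
    ce=lambda m:np.array([(w*m*xx).sum(),(w*m*yy).sum()])/(w*m).sum()
    p,z,t=ce(P),ce(Z),ce(T); an=lambda u,v:np.degrees(np.arctan2(u[1]-v[1],v[0]-u[0]))
    return p,z,t,"tail->ptr",an(t,p),"tail->zero",an(t,z), "ctr est diff",an(t+(p-t)*.3,z)-an(t,p)
r=dial(); print(meas(r)); print(lf(r)); cv2.imwrite("pics/k.png",cv2.cvtColor(cv2.resize(r[100:300,100:380],(784,560),interpolation=cv2.INTER_CUBIC),cv2.COLOR_RGB2BGR))
E
python3 n.py
```

```text
zero [(0.65, array([0.5712, 0.1837, 0.182 ]))]
tip [(0.61, array([0.569 , 0.1836, 0.182 ]))]
(array([199., 199.]), np.float64(-7.255344164593589), np.float64(-6.860188408864404), np.float64(0.3951557557291858))
(array([256.09368239, 206.24729554]), array([309.12396266, 212.33298755]), array([171.29757482, 195.54624063]), 'tail->ptr', np.float64(-7.19256125052698), 'tail->zero', np.float64(-6.944212309866994), 'ctr est diff', np.float64(0.30459927440864476))
```

```bash
python3 -c "
from rig import env
print(env.finish_job())"
```

```text
the job is handed in; nothing more can be done
None
```

I handed the job in at about 16 s: the three bar ends are in the scrap tray, and the pointer measured about 0.3° from the zero mark after I released the knob. In the pictures, the gauge, setting master and calliper looked undisturbed.

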